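# Rock the stuck specimen carrier out of the viewing station

### The arm

A 7-joint arm with a two-finger parallel gripper is mounted at the origin on a cart in front of the work surface, level with it; the furniture and walls round the work are solid. World frame = base frame: x ahead of the robot, y to its left, z up, the work surface at z = 0. Lengths are in m, angles in rad, forces in N, time in s.
With the tool pointing down it reaches from about 0.425 to 0.925 m from the base axis. Payload 6.8 kg.
Tool frame: the origin (TCP) lies on the front face of the gripper's body, between the roots of the fingers; the fingertips stand 73 mm ahead of it and the grasp point (between the pads) lies 54 mm ahead of it (env.nose_length is the distance from the TCP to the fingertips, in m); z points along the fingers, y is the direction in which the jaws open and shut (so a half turn about z gives the same grasp; the last joint's range is limited). The gripper opens to 85 mm and grips with 20 to 120 N. Pads are 22 mm wide; open, the fingers measure 114 mm over their backs; the gripper's body (76 mm by 85 mm) begins 54 mm behind the grasp point. The pads swing forward as they close: fully open they stand 13 mm farther back than shut.
Start: joints at [-1.387, 0.477, 0.022, 1.555, -0.011, 1.109, -0.083], TCP at [0.194, 0.646, 0.304] pointing down, gripper open.
Joint ranges: [-2.96, 2.96], [-0.34, 2.1], [-1.41, 1.46], [0.24, 2.44], [-1.37, 4.51], [0.17, 1.92], [-2.96, 2.96]. Speed limits (rad/s): [2.39, 2.39, 3.14, 3.14, 3.14, 3.14, 3.14].

### API

Orientations are given as a unit quaternion [w, x, y, z].
In Python, from cell import env, kin, camera, calibration, job gives the robot as it stands. The module is installed in compiled form; this text tells all that it offers. Calls block until the motion is done:
- env.reach(position, orientation): joint-space move of the TCP to a pose.
- env.movel(position, velocity=0.15, rot=None, stop_force=None): straight line of the TCP; rot=None keeps the orientation; velocity is the mean speed in m/s. With stop_force (N) it stops when the force on the tool has changed by that much, and returns True; else False.
- env.goto_joints(angles): joint-space move.
- env.grip(opening, f_grip=None): finger opening in m; f_grip is the grip in N (None keeps the last); returns when the fingers have stopped.
- env.dwell(seconds).
- kin.inverse_kinematics(position, orientation): joint angles nearest the present ones, or None.
- env.get_state(): the state.
- camera(name): name is "scene" or "top" or "wrist"; returns (picture, depth): 400x640x3 uint8, blue, green, red; 400x640 float32, m along the optical axis (not along the pixel's ray), 0 where there is no reading.
- calibration(name): a dict with "fx", "fy", "cx", "cy" (pixels), "rvec" (rotation vector, rad) and "tvec" (3), from world to camera coordinates, as OpenCV has them. Camera axes: x right, y down, z forward; pixel columns grow to the right and rows downward; lengths in m; the calibration is good to about 2 mm. The wrist camera is an equidistant fisheye: a pixel r from the principal point sees the ray r / f radians off the axis. A picture is of the moment at which its call begins: read the wrist's pose just before it. calibration takes no time and is no camera call; for the wrist camera it gives the pose at the moment of the call.
A pose or a line that the arm cannot do raises env.PlanningError and nothing moves.
- job.job_done(): hands the job in, once; it reports no verdict.
The state is a dict: "time": time; "qpos": joint angles; "joint_velocities": joint speeds; "joint_torque": joint torques, N m; "tcp_pos": TCP position; "orientation": TCP orientation; "force": force on the tool from outside, world axes, zero at the start; "torque": the same for the moment, N m; "opening": finger opening in m.
Only numpy, scipy, OpenCV 4.12 (cv2) and the standard library are available. Lean on these libraries where they do the work, as an engineer would, in place of code of your own. Each camera call takes 0.05 s, during which the arm holds its last target.

### The job

On the white viewing station, swing the magnifier arm aside by its knob until the arm stands over the red mark on the round foot, a quarter turn from straight across the well. Then take the blue specimen carrier by its yellow fin and rock it side to side, freeing one end from its spring catch while the other end is still caught and then freeing the other, and lift it just clear of the grey posts, one to three centimetres above them. Finish still holding it there, upright and still over its well, with the magnifier left on its mark and everything else on the bench left where it stands.

Things in the scene. Friction and masses are not known exactly. Their poses are not given: they have to be found in the camera images.
- station: Fixed white viewing station. Origin: on the bench, under the well's centre. +x from the well to the swivel column (away from the robot), +y to the left, z up. Base 8 mm thick, 92 (x) x 176 (y) mm, plus a round foot of radius 58 mm centred at (115, 0). Grey catch posts, 36 mm wide in x, stand at y = +-43 to +-73 mm; their tops, z = 40 mm, are the highest parts beside the well.
- well_floor (a point): Centre of the well's floor, z = 8 mm. The well lies between two grey cheeks (inner faces at x = +-19.5 mm in the station's frame, tops at z = 26 mm) and two low end stops (y = +-32.5 mm, tops at z = 14 mm).
- nose_left (a point): Rest place of the polished steel spring catch of the +y post: centre of its round nose (radius 5 mm), at (0, 36.5, 27.4) mm in the station's frame. It reaches over the carrier's lug and gives way sideways, up to 6 mm, against a spring: 25 N at rest, 45 N at 4.5 mm.
- nose_right (a point): The same catch on the -y post, at (0, -36.5, 27.4) mm in the station's frame.
- carrier: Loose specimen carrier, 0.12 to 0.26 kg, 90 mm high; origin at the centre of its underside, axes as the station's when seated. Blue foot 36 (x) x 61 (y) x 24 mm with a lug at each y end; blue body 28 x 48 mm up to z = 57 mm with amber windows; yellow fin 18 (x) x 34 (y) mm from z = 57 to 90 mm. It starts on the well floor with both lugs under the catches.
- lug_left (a point): Edge of the lug on the carrier's +y end, at (0, 36, 10) mm in its frame; 18 mm above the bench when seated. Tip the carrier about the station's x axis on the lower corner of the other end and this end snaps past its nose (about 10 N sideways at the fin) at 0.15 to 0.22 rad, then rests on it, 15 mm up (0.22 rad). Free: 29 mm or more above the bench. Pushing it down again takes far more.
- lug_right (a point): The same on the carrier's -y end, at (0, -36, 10) mm in its frame. With one end free, tip the other way about the raised end to snap up the second; then nothing holds the carrier. Pulled straight up, both catches hold at once (over 60 N).
- carrier_grip (a point): Middle of the grip zone of the yellow fin, 76 mm above the carrier's underside, on its vertical axis (84 mm above the bench when seated).
- swivel (a joint): Swivel angle of the magnifier arm about the vertical column, rad. 0: the arm points along the station's -x, lens right over the well. It grows as the arm swings to the station's +y side (clockwise seen from above); pi/2: the arm points along +y, over the red mark. Range -0.7 to 2.3. A stiff hinge (about 0.1 N m friction) that stays where it is left.
- swivel_axis (a point): Point on the column's vertical axis, at (115, 0, 123) mm in the station's frame: the height of the arm's centre line. The arm is a 9 mm rod; the lens (outer radius 33 mm, 8 mm thick) is centred 115 mm from this axis, at z = 119 to 127 mm. The hub on the column has radius 14 mm and rises to z = 141 mm.
- swivel_knob (a point): Black upright knob on the magnifier arm, a 14 mm diameter post with its foot on the arm; this point lies on its axis, 70 mm from the swivel axis, at z = 151 mm, 28 mm above the arm's centre line; the knob's top is at z = 166 mm.
- park_mark (a point): Red mark on the round foot, 43 mm from the column's axis along the station's +y, on top of the foot (z = 8 mm).
- brown_dropper: Bystander: brown dropper bottle with grey-white cap, 34 x 34 x 78 mm, loose; origin at the centre of its underside.
- red_dropper: Bystander: white dropper bottle with red cap, 34 x 34 x 78 mm, loose; origin at the centre of its underside.
- pink_dish: Bystander: covered dish with pink content, 65 mm wide, 14 mm high, loose; origin at the centre of its underside.
- timer: Bystander: cream dial timer, 51 x 67 x 66 mm, loose; origin at the centre of its underside.
- beige_dish: Bystander: covered dish with beige content, 65 mm wide, 14 mm high, loose; origin at the centre of its underside.

How it is judged:
By the outcome, as a careful person would: the job done as asked, in the order asked, and still so for the second after the job is handed in, while the arm keeps its last pose, push and grip.
It also fails if it takes over 45 s, if anything falls off the work surface, if the arm or the gripper's body presses on something with over 40 N, if the wrist force passes 120 N, or if a joint passes its speed limit or range.

## Working session

There is one attempt and no reset: what is moved stays moved. The work goes in short steps, each a Python script; the robot and the scene stay as the last script left them, time stands still between calls to the robot, and variables do not carry over. Pictures are saved under pics/ and viewed, and the job is handed in when it is done.

```bash
mkdir -p pics; cat > h.py <<'E'
import numpy as np, cv2
from cell import env, kin, camera, calibration, job
def unproj(name,u,v,d,c=None):
    c=c or calibration(name)
    R,_=cv2.Rodrigues(np.array(c["rvec"],float)); t=np.array(c["tvec"],float).ravel()
    p=np.stack([(u-c["cx"])/c["fx"]*d,(v-c["cy"])/c["fy"]*d,d],-1)
    return (p-t)@R
E
python3 - <<'E'
from h import *
for n in ["scene","top"]:
    im,d=camera(n); cv2.imwrite(f"pics/{n}0.png",im); np.save(f"{n}0.npy",d)
    print(calibration(n))
s=env.get_state(); print(s)
E
```

```text
{'fx': 410.1766364776609, 'fy': 410.1766364776609, 'cx': 323.14616899604056, 'cy': 195.17405043441786, 'rvec': array([ 1.0701454 , -2.10149283,  1.21496077]), 'tvec': array([0.38295411, 0.28662465, 0.82760057])}
{'fx': 511.2998007436871, 'fy': 511.2998007436871, 'cx': 329.05235715350534, 'cy': 206.85710976383942, 'rvec': array([ 2.11452611, -2.17717266,  0.13993639]), 'tvec': array([0.08373595, 0.58242758, 1.35270065])}
{'time': 0.1, 'qpos': array([-1.38715242,  0.47773638,  0.0223758 ,  1.55633428, -0.01148649,
        1.10929896, -0.08308357]), 'joint_velocities': array([ 0.000183  , -0.00197773, -0.00041813, -0.00334825, -0.00017765,
        0.0020325 ,  0.00102094]), 'joint_torque': array([ 3.60236125e-03, -5.97758389e+01,  1.61335196e+00, -2.81954384e+01,
        1.27917901e-02,  5.04034309e-03,  2.89143856e-06]), 'tcp_pos': array([0.19405195, 0.64608156, 0.30301852]), 'orientation': array([-4.63744307e-05,  1.45348592e-01,  9.89380163e-01, -8.22873950e-04]), 'force': array([-0.09891904,  0.4384701 ,  0.778154  ]), 'torque': array([-0.0052185 , -0.00886678,  0.04359123]), 'opening': 0.08570463581670243}
```

View pics/scene0.png

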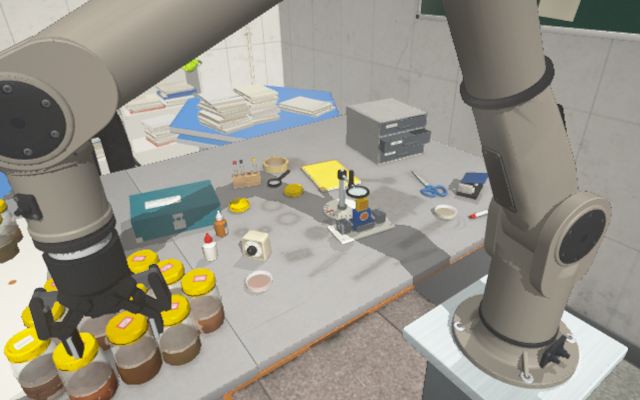

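View pics/top0.png

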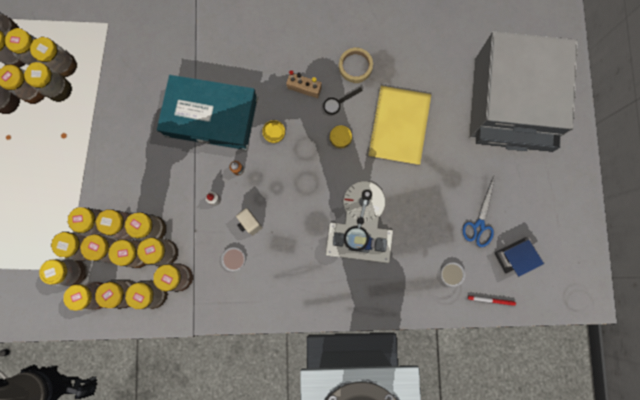

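```bash
python3 - <<'E'
from h import *
im=cv2.imread("pics/top0.png"); d=np.load("top0.npy")
c=im[165:275,310:410]; cv2.imwrite("pics/topc.png",cv2.resize(c,None,fx=5.4,fy=5.4,interpolation=cv2.INTER_CUBIC))
im=cv2.imread("pics/scene0.png")
c=im[160:250,310:410]; cv2.imwrite("pics/scc.png",cv2.resize(c,None,fx=6,fy=6,interpolation=cv2.INTER_CUBIC))
v,u=np.mgrid[0:400,0:640]
P=unproj("top",u,v,d); np.save("P.npy",P)
print(P[170:270:10,325:400:8,2].round(3))
print(P[260,330],P[225,390])
im=cv2.imread("pics/top0.png")
hsv=cv2.cvtColor(im,cv2.COLOR_BGR2HSV)
# base: white low points
m=(hsv[...,1]<40)&(hsv[...,2]>190)&(P[...,2]>0.002)&(P[...,2]<0.02)
m[:165]=0;m[275:]=0;m[:,:310]=0;m[:,410:]=0
print(m.sum()); 
m2=m.copy(); m2[:224]=0
r=cv2.minAreaRect(P[m2][:,:2].astype(np.float32)*1000);print(r, cv2.boxPoints(r), np.median(P[m2][:,2]))
E
```

```text
[[-0.006  0.005  0.003  0.001 -0.001  0.001 -0.003 -0.004 -0.001  0.003]
 [-0.002  0.003  0.001 -0.001 -0.001 -0.001 -0.     0.002 -0.002  0.004]
 [-0.004  0.001  0.002  0.008  0.01   0.136  0.007  0.009 -0.006  0.001]
 [-0.     0.     0.     0.012  0.004  0.128  0.01   0.01   0.005 -0.001]
 [ 0.001 -0.004  0.002  0.008  0.01   0.006  0.011  0.005 -0.    -0.002]
 [ 0.002 -0.    -0.003  0.002  0.128  0.009  0.01  -0.001  0.007 -0.002]
 [ 0.001  0.007  0.002  0.124  0.126  0.126  0.012  0.005  0.012  0.001]
 [ 0.002  0.035  0.037  0.122  0.128  0.122  0.036  0.036  0.007 -0.002]
 [ 0.003  0.005  0.008  0.001  0.126  0.027  0.006  0.04   0.009  0.001]
 [-0.003  0.002  0.005  0.001 -0.004 -0.003  0.003  0.008  0.01   0.   ]]
[ 0.44191257  0.06855954 -0.00071257] [ 0.5347452  -0.10214999 -0.00594014]
421
((487.3221435546875, -13.022026062011719), (170.616943359375, 84.38806915283203), 81.64407348632812) [[ 433.17883   -91.293175]
 [ 516.671    -103.55662 ]
 [ 541.46545    65.24912 ]
 [ 457.97327    77.512566]] 0.008328106354208518
```

View pics/topc.png

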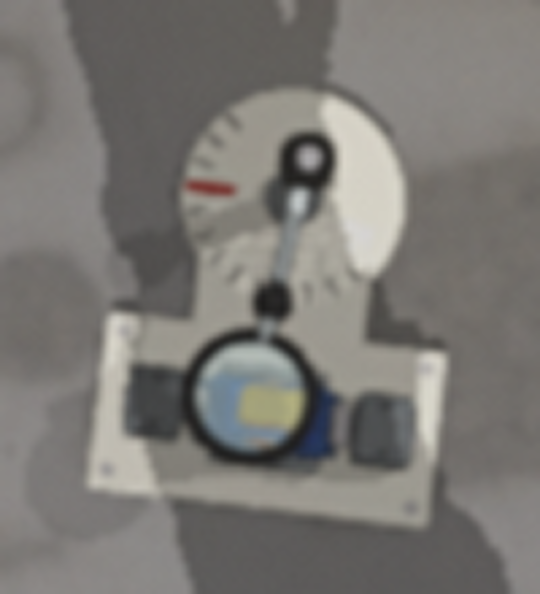

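View pics/scc.png

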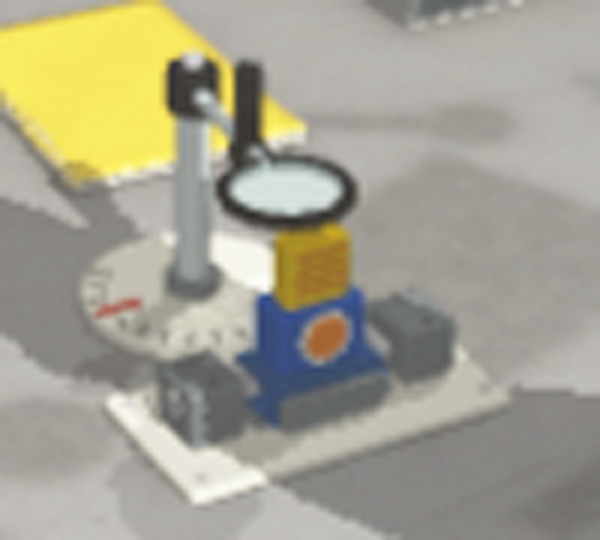

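```bash
cat >> h.py <<'E'
def ray(name,u,v,z,c=None):
    c=c or calibration(name)
    R,_=cv2.Rodrigues(np.array(c["rvec"],float)); t=np.array(c["tvec"],float).ravel()
    o=-R.T@t; p=R.T@np.array([(u-c["cx"])/c["fx"],(v-c["cy"])/c["fy"],1.])
    return o+p*(z-o[2])/p[2]
E
python3 - <<'E'
from h import *
f=lambda x,y,z:ray("top",x/5.4+310-.4,y/5.4+165-.4,z)
C=np.array([f(107,312,.008),f(447,350,.008),f(430,527,.008),f(88,488,.008)]);print(C.round(4))
print([np.linalg.norm(C[i]-C[(i+1)%4]).round(4) for i in range(4)])
src=np.array([[46,88],[46,-88],[-46,-88],[-46,88]])/1000
c=C[:,:2].mean(0);H=src.T@(C[:,:2]-c);th=np.arctan2(H[0,1]-H[1,0],H[0,0]+H[1,1]);print("origin",c,"yaw",th)
R=np.array([[np.cos(th),-np.sin(th)],[np.sin(th),np.cos(th)]])
loc=lambda p:(p[:2]-c)@R*1000
for n,p in dict(hub=f(310,157,.141),mark=f(210,188,.008),lens=f(252,397,.127),knob=f(271,300,.166),fin=f(271,405,.098),postL=f(155,402,.04),postR=f(383,428,.04)).items(): print(n,p.round(4),loc(p).round(1))
E
```

```text
[[ 0.5456  0.0671  0.008 ]
 [ 0.5209 -0.1066  0.008 ]
 [ 0.4309 -0.0939  0.008 ]
 [ 0.4557  0.0794  0.008 ]]
[np.float64(0.1755), np.float64(0.0909), np.float64(0.175), np.float64(0.0907)]
origin [ 0.48829191 -0.01348547] yaw -0.14099106962374253
hub [ 0.6015 -0.031   0.141 ] [114.6  -1.4]
mark [0.6085 0.012  0.008 ] [115.5  42.1]
lens [ 4.907e-01 -4.000e-04  1.270e-01] [ 0.5 13.3]
knob [ 0.5318 -0.0089  0.166 ] [42.4 10.6]
fin [ 0.4888 -0.0107  0.098 ] [0.1 2.8]
postL [0.4962 0.0442 0.04  ] [-0.3 58.2]
postR [ 0.4799 -0.0692  0.04  ] [ -0.5 -56.3]
```

```bash
cat >> h.py <<'E'
from scipy.spatial.transform import Rotation as Ro
O=np.array([0.4884,-0.0133]); YAW=-0.141
def W(x,y,z):  # station mm -> world m
    c,s=np.cos(YAW),np.sin(YAW)
    return np.array([O[0]+(c*x-s*y)/1e3,O[1]+(s*x+c*y)/1e3,z/1e3])
def quat(phi,tilt=0):
    """tool down, jaw dir at station angle phi; then tilt about station +x"""
    b=[np.cos(phi),np.sin(phi),0]
    M=np.array([[-b[1],b[0],0],b,[0,0,-1]]).T
    r=Ro.from_euler('z',YAW)*Ro.from_euler('x',tilt)*Ro.from_matrix(M)
    q=r.as_quat(); return q[[3,0,1,2]]
def tcp(p,q,L=.054):
    return np.array(p)-L*Ro.from_quat(q[[1,2,3,0]]).as_matrix()[:,2]
def knob(s,z=153,dphi=0,r=70):
    q=quat(np.pi/2-s+dphi); a=np.pi-s
    return tcp(W(115+r*np.cos(a),r*np.sin(a),z),q),q
E
python3 - <<'E'
from h import *
for s in [.13,.5,1,1.571]:
    for dp in [0,np.pi]:
        p,q=knob(s,dphi=dp); j=kin.inverse_kinematics(p,q); print(s,round(dp,1),p.round(3),None if j is None else np.round(j,2))
for t in [-.25,0,.25]:
  for dp in [0,np.pi]:
    q=quat(np.pi/2+dp,t); p=tcp(W(0,-76*t,90),q);j=kin.inverse_kinematics(p,q); print(t,p.round(3),None if j is None else np.round(j,2))
E
```

```text
0.13 0 [ 0.535 -0.011  0.207] [-0.5   0.4   0.51  2.01 -0.27  0.8   1.46]
0.13 3.1 [ 0.535 -0.011  0.207] [-0.88  0.61  1.07  2.03 -0.68  0.92 -1.28]
0.5 0 [0.546 0.012 0.207] [-0.54  0.42  0.51  1.98 -0.28  0.81  1.06]
0.5 3.1 [0.546 0.012 0.207] [-0.99  0.79  1.27  2.   -0.89  1.06 -1.5 ]
1 0 [0.573 0.034 0.207] [-0.57  0.47  0.53  1.92 -0.31  0.84  0.55]
1 3.1 [0.573 0.034 0.207] [-0.99  0.84  1.27  1.94 -0.91  1.11 -2.04]
1.571 0 [0.612 0.04  0.207] [-0.61  0.55  0.61  1.83 -0.39  0.89  0.04]
1.571 3.1 [0.612 0.04  0.207] [-0.19  0.48  0.03  1.8  -0.02  0.86  2.85]
-0.25 [0.493 0.019 0.142] [-0.57  0.47  0.35  2.1   0.12  0.69  1.09]
-0.25 [0.493 0.019 0.142] [-0.87  0.57  0.76  2.12 -0.23  0.68 -1.7 ]
0 [ 0.488 -0.013  0.144] [-0.45  0.43  0.42  2.15 -0.3   0.62  1.62]
0 [ 0.488 -0.013  0.144] [-0.81  0.6   0.93  2.17 -0.74  0.73 -1.09]
0.25 [ 0.484 -0.045  0.142] [-0.28  0.46  0.47  2.16 -0.73  0.71  2.17]
0.25 [ 0.484 -0.045  0.142] [-0.57  0.58  0.86  2.17 -0.97  0.86 -0.74]
```

```bash
python3 - <<'E'
from h import *
p,q=knob(.13)
env.reach(p+[0,0,.07],q); print(env.get_state()['time'])
im,d=camera("wrist"); cv2.imwrite("pics/w1.png",im)
c=calibration("wrist"); print(c['fx'],c['cx'],c['cy'])
im,d=camera("scene"); cv2.imwrite("pics/s1.png",im[100:260,240:480].repeat(3,0).repeat(3,1))
E
```

```text
2.7167
309.70691628693146 318.97526633368983 201.0516484145031
```

View pics/w1.png

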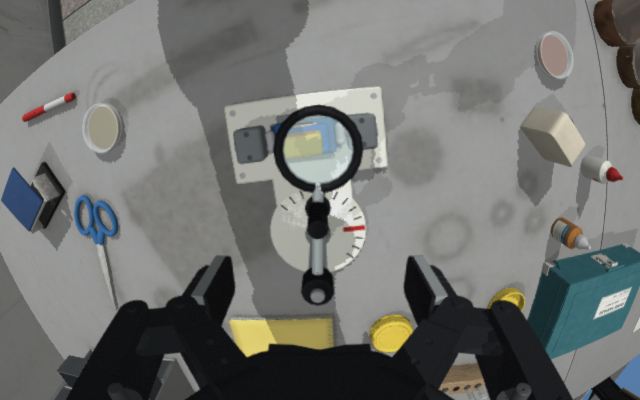

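View pics/s1.png

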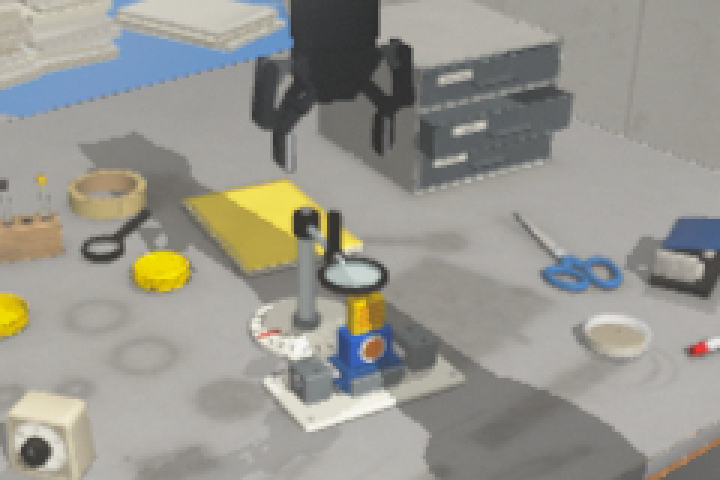

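```bash
python3 - <<'E'
from h import *
p,q=knob(.13)
print(env.movel(p,0.12,stop_force=8)); 
env.grip(0.010,25); s=env.get_state(); print(s['time'],s['opening'],s['force'].round(1),s['tcp_pos'].round(4),p.round(4))
for a in np.linspace(.13,np.pi/2,9)[1:]:
    p,q=knob(a); env.movel(p,0.1,rot=q)
    s=env.get_state(); print(round(a,2),s['time'],s['force'].round(1),s['opening'])
for n in ["top","scene","wrist"]:
    im,d=camera(n); cv2.imwrite(f"pics/{n}2.png",im)
E
python3 - <<'E'
import cv2
a=cv2.resize(cv2.imread("pics/scene2.png")[150:250,300:420],None,fx=5,fy=5)
cv2.imwrite("pics/s2.png",a)
E
```

```text
False
4.2 0.012988225501420706 [-1.   0.1  2.9] [ 0.5349 -0.0107  0.2072] [ 0.5348 -0.0107  0.207 ]
0.31 4.5333 [0.4 0.9 3.5] 0.013534294681230572
0.49 4.8667 [-0.1  0.6  4.5] 0.013616204984773846
0.67 5.2 [-0.7  1.4  4.4] 0.012896208857133403
0.85 5.5333 [0.1 1.  5.7] 0.013235128364435045
1.03 5.8667 [ 0.5 -1.3  5.8] 0.013044863957929632
1.21 6.2 [-0.5  0.2  5.3] 0.012969073534014663
1.39 6.5333 [-0.4  0.2  6.4] 0.013161287311374231
1.57 6.8667 [-0.7  0.   5.8] 0.013267033719701886
```

View pics/s2.png

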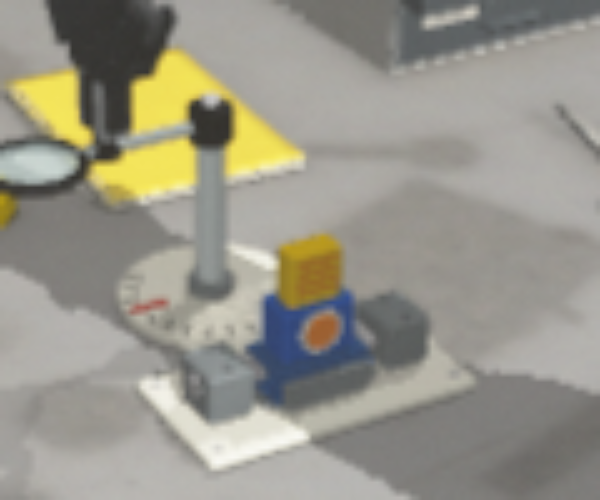

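View pics/wrist2.png

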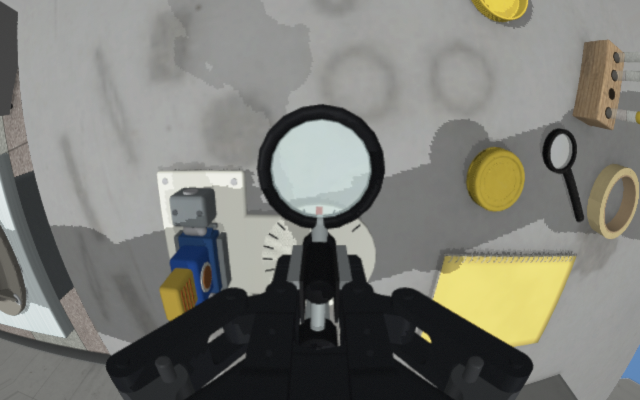

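```bash
python3 - <<'E'
from h import *
p,q=knob(np.pi/2)
env.grip(0.05); env.movel(p+[0,0,.065],0.2)
q=quat(np.pi/2); g=tcp(W(0,0,88),q)
env.reach(g+[0,0,.09],q); print(env.get_state()['time'])
for n in ["top","scene","wrist"]:
    im,d=camera(n); cv2.imwrite(f"pics/{n}3.png",im); np.save(f"{n}3.npy",d)
im=cv2.imread("pics/top3.png")[165:275,290:410]
cv2.imwrite("pics/t3.png",cv2.resize(im,None,fx=5,fy=5,interpolation=cv2.INTER_CUBIC))
im=cv2.imread("pics/scene3.png")[130:250,300:420]
cv2.imwrite("pics/s3.png",cv2.resize(im,None,fx=5,fy=5,interpolation=cv2.INTER_CUBIC))
E
```

```text
9.1917
```

View pics/t3.png

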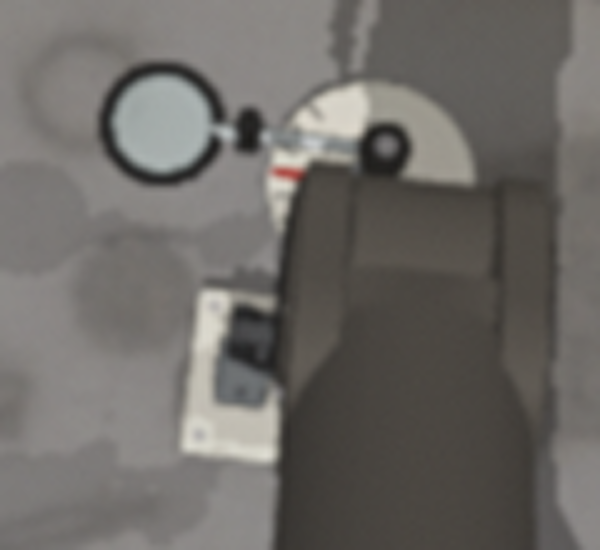

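View pics/s3.png

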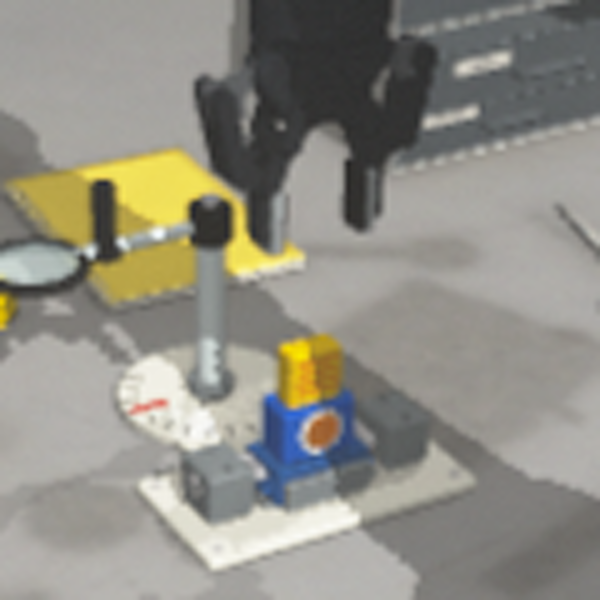

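View pics/wrist3.png

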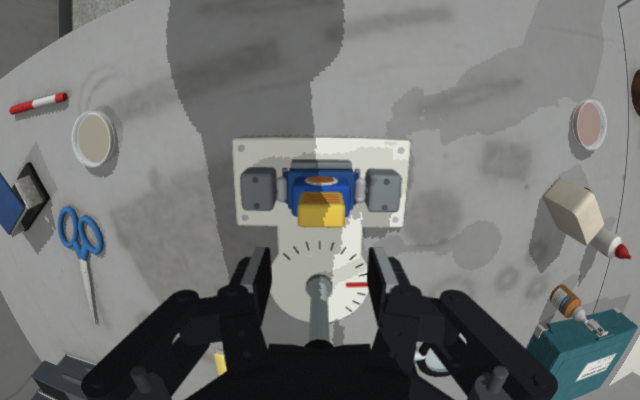

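```bash
python3 - <<'E'
from h import *
f=lambda x,y,z:ray("top",x/5+290-.4,y/5+165-.4,z)
c,s=np.cos(YAW),np.sin(YAW);R=np.array([[c,-s],[s,c]])
for n,p in dict(lens=f(162,123,.127),hub=f(384,147,.141),knob=f(249,117,.166),knobmid=f(249,130,.151)).items(): print(n,((p[:2]-O)@R*1000).round(1))
q=quat(np.pi/2); g=tcp(W(0,0,88),q)
print(env.movel(g,0.12,stop_force=8))
env.grip(0.03,40)
s=env.get_state(); print(s['time'],s['opening'],(R.T@s['force'][:2]).round(1),s['force'][2].round(1),s['torque'].round(2),s['tcp_pos']-g)
im,d=camera("scene");im=im[130:250,300:420]
cv2.imwrite("pics/s4.png",cv2.resize(im,None,fx=5,fy=5,interpolation=cv2.INTER_CUBIC))
im,d=camera("wrist");cv2.imwrite("pics/w4.png",im)
E
```

```text
lens [115.7 113.7]
hub [113.5  -0.2]
knob [116.8  69.2]
knobmid [112.9  68.7]
False
10.5167 0.033386423246429056 [-0.5  1.7] 6.5 [ 0.18  0.12 -0.05] [0.00064896 0.0003832  0.00079985]
```

View pics/s4.png

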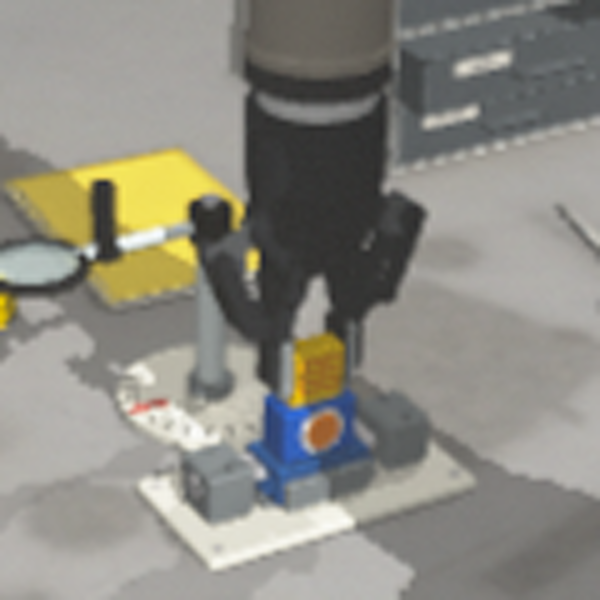

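View pics/w4.png

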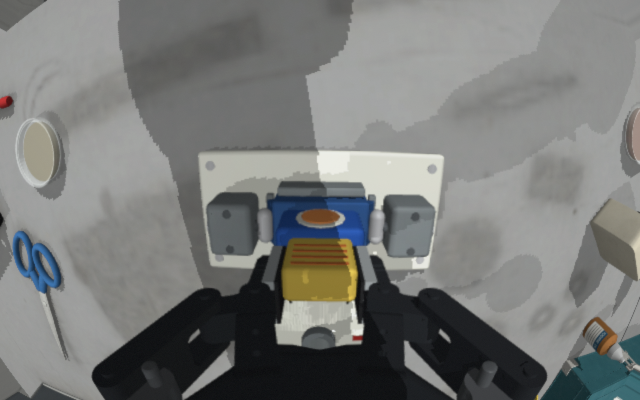

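```bash
cat >> h.py <<'E'
H=80.
def car(yc,zc,t):
    q=quat(np.pi/2,t)
    return tcp(W(0,yc-H*np.sin(t),zc+H*np.cos(t)),q),q
def rep(tag):
    s=env.get_state(); c,sn=np.cos(YAW),np.sin(YAW);R=np.array([[c,-sn],[sn,c]])
    print(tag,round(s['time'],2),'F',(R.T@s['force'][:2]).round(1),s['force'][2].round(1),'M',(R.T@s['torque'][:2]).round(2),'op',s['opening'].round(4)); return s
def shot(tag):
    im,d=camera("scene");im=im[130:250,300:420]
    cv2.imwrite(f"pics/s{tag}.png",cv2.resize(im,None,fx=5,fy=5,interpolation=cv2.INTER_CUBIC))
    im,d=camera("wrist");cv2.imwrite(f"pics/w{tag}.png",im)
E
python3 - <<'E'
from h import *
env.grip(0.03,80); rep('g')
for t in np.arange(.03,.245,.03):
    p,q=car(-30.5+30.5*np.cos(t),8+30.5*np.sin(t),t)
    env.movel(p,0.04,rot=q); s=rep(round(t,2))
    if np.linalg.norm(s['force'])>60: print("stop");break
shot(5)
E
```

```text
Traceback (most recent call last):
  File "h.py", line 35, in rep
    print(tag,round(s['time'],2),'F',(R.T@s['force'][:2]).round(1),s['force'][2].round(1),'M',(R.T@s['torque'][:2]).round(2),'op',s['opening'].round(4)); return s
                                                                                                                                  ^^^^^^^^^^^^^^^^^^
AttributeError: 'float' object has no attribute 'round'
```

```bash
python3 -c "
import cv2
a=cv2.imread('pics/s5.png');b=cv2.imread('pics/w5.png')
cv2.imwrite('pics/c5.png',cv2.resize(cv2.hconcat([cv2.resize(a,(400,400)),b[:,120:520]]),None,fx=1,fy=1))"
```

```text
[ WARN:0@0.011] global loadsave.cpp:275 findDecoder imread_('pics/s5.png'): can't open/read file: check file path/integrity
[ WARN:0@0.011] global loadsave.cpp:275 findDecoder imread_('pics/w5.png'): can't open/read file: check file path/integrity
Traceback (most recent call last):
cv2.error: OpenCV(4.12.0) /io/opencv/modules/imgproc/src/resize.cpp:4208: error: (-215:Assertion failed) !ssize.empty() in function 'resize'
```

```bash
sed -i "s/s\['opening'\].round(4)/round(s['opening'],4)/" h.py
python3 - <<'E'
from h import *
rep('g')
for t in np.arange(.03,.245,.03):
    p,q=car(-30.5+30.5*np.cos(t),8+30.5*np.sin(t),t)
    env.movel(p,0.04,rot=q); s=rep(round(t,2))
    if np.linalg.norm(s['force'])>60: print("stop");break
shot(5)
a=cv2.imread('pics/s5.png');b=cv2.imread('pics/w5.png')
cv2.imwrite('pics/c5.png',cv2.hconcat([cv2.resize(a,(400,400)),b[:,120:520]]))
E
```

```text
g 10.83 F [-1.6  2.6] 8.5 M [0.22 0.39] op 0.0326
0.03 11.08 F [0.3 3.7] 8.8 M [0.19 0.27] op 0.0324
0.06 11.33 F [0.6 4.7] 1.9 M [ 0.74 -0.18] op 0.0329
0.09 11.58 F [2.1 8. ] -1.6 M [ 0.56 -0.51] op 0.0328
0.12 11.83 F [ 2.  11.2] -1.7 M [ 1.48 -0.54] op 0.0324
0.15 12.08 F [-0.3  5.3] 5.8 M [ 2.39 -0.  ] op 0.0327
0.18 12.33 F [-0.4  5.7] 8.5 M [2.85 0.09] op 0.0325
0.21 12.58 F [-0.5  7.3] 10.3 M [3.72 0.15] op 0.0323
0.24 12.83 F [ 1.  12.6] 4.0 M [ 3.27 -0.25] op 0.0325
```

View pics/c5.png

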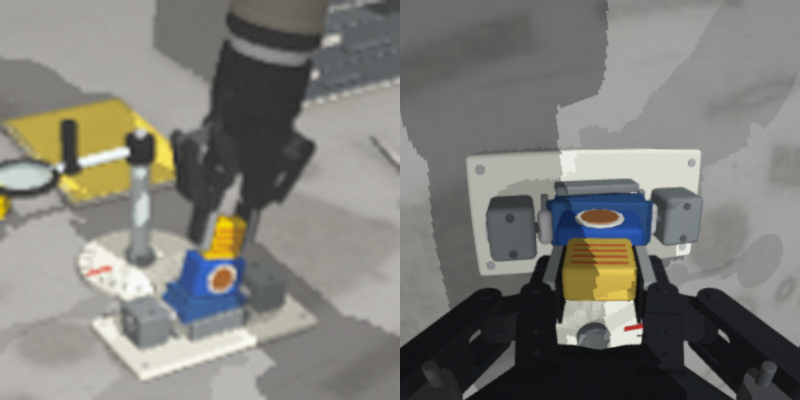

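```bash
python3 - <<'E'
import cv2
a=cv2.imread('pics/s5.png');b=cv2.imread('pics/w5.png');d=cv2.imread('pics/w4.png')
cv2.imwrite('pics/d5.png',cv2.vconcat([cv2.resize(x[140:310,190:440],(735,500)) [:300]for x in (d,b)]))
cv2.imwrite('pics/e5.png',a)
E
```

```text
(no output)
```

View pics/d5.png

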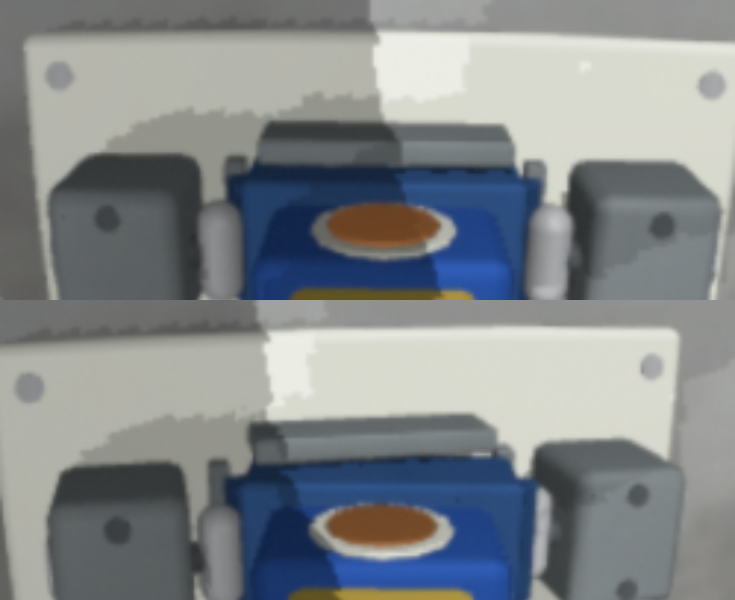

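View pics/e5.png

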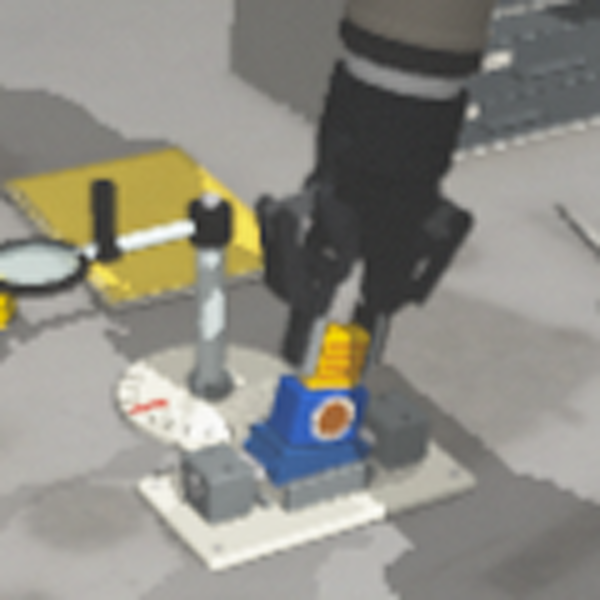

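```bash
python3 - <<'E'
from h import *
for t in np.arange(.20,-.11,-.04):
    f=(.24-t)/.24; yl=31.7+4.3*min(f,1); zl=33.5+.7*min(1,f*3)
    c,s=np.cos(t),np.sin(t)
    p,q=car(yl-36*c+10*s,zl-36*s-10*c,t)
    env.movel(p,0.045,rot=q); st=rep(round(t,2))
    if np.linalg.norm(st['force'])>70: print("stop");break
shot(6)
a=cv2.imread('pics/s6.png');b=cv2.imread('pics/w6.png')
cv2.imwrite('pics/c6.png',cv2.hconcat([cv2.resize(a,(400,400)),b[:,120:520]]))
E
```

```text
0.2 13.22 F [ 0.7 10.8] -1.8 M [ 2.75 -0.32] op 0.0322
0.16 13.5 F [1.3 8.9] -5.0 M [ 2.37 -0.31] op 0.0323
0.12 13.78 F [0.2 9.7] -4.4 M [ 2.67 -0.16] op 0.0326
0.08 14.07 F [0.1 7.4] -3.6 M [ 2.2  -0.01] op 0.0327
0.04 14.35 F [-2.7  8.7] 11.5 M [1.44 0.81] op 0.0323
-0.0 14.63 F [-0.6  6.4] 3.6 M [1.53 0.14] op 0.0329
-0.04 14.9 F [0.  2.3] -2.4 M [ 0.84 -0.11] op 0.0328
-0.08 15.17 F [0.4 2.5] -1.2 M [ 1.02 -0.07] op 0.0322
```

View pics/c6.png

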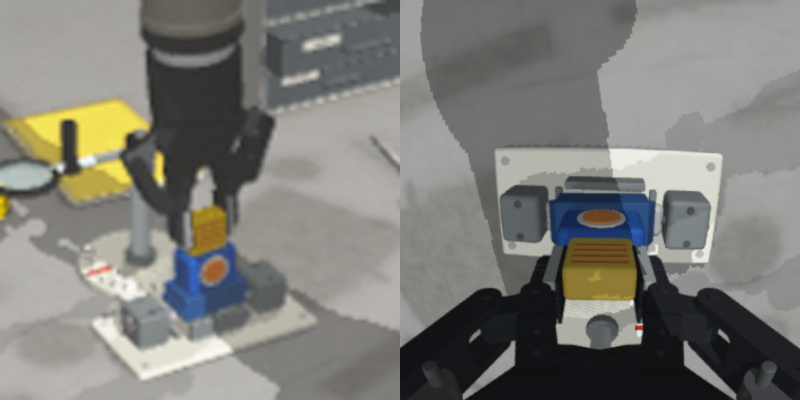

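```bash
python3 - <<'E'
from h import *
p,q=car(0,38,-.05); env.movel(p,0.05,rot=q,stop_force=30); rep('up1')
p,q=car(0,60,0); env.movel(p,0.06,rot=q,stop_force=30); env.dwell(.3); s=rep('up2'); print(s['tcp_pos']-p)
shot(7)
im,d=camera("scene"); cv2.imwrite("pics/full7.png",im); np.save("d7.npy",d)
a=cv2.imread('pics/s7.png');b=cv2.imread('pics/w7.png')
cv2.imwrite('pics/c7.png',cv2.hconcat([cv2.resize(im[150:240,310:400],(400,400),interpolation=cv2.INTER_CUBIC),b[:,120:520]]))
E
```

```text
up1 15.65 F [-1.5 -0.1] -1.8 M [0.09 0.02] op 0.0328
up2 16.48 F [-0.7  1.3] -2.6 M [-0.03  0.01] op 0.0329
[-0.00012464  0.00022077 -0.00025832]
```

View pics/c7.png

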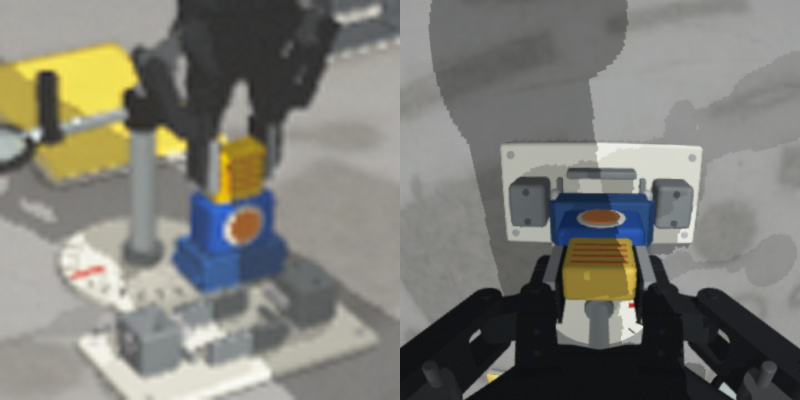

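View pics/s7.png

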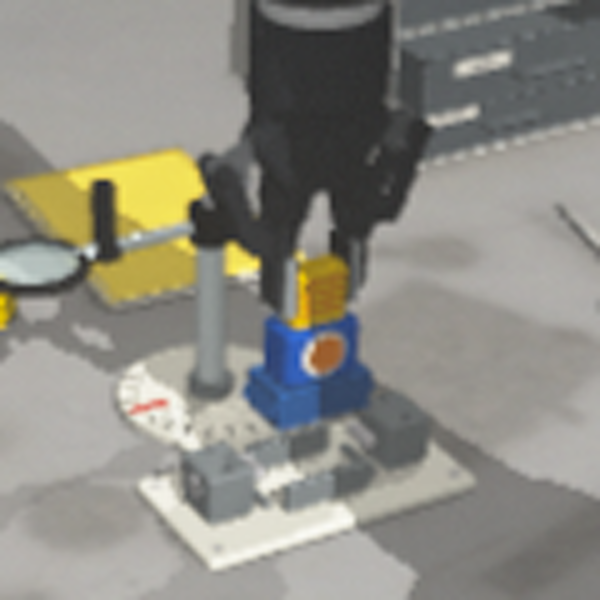

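View pics/full7.png

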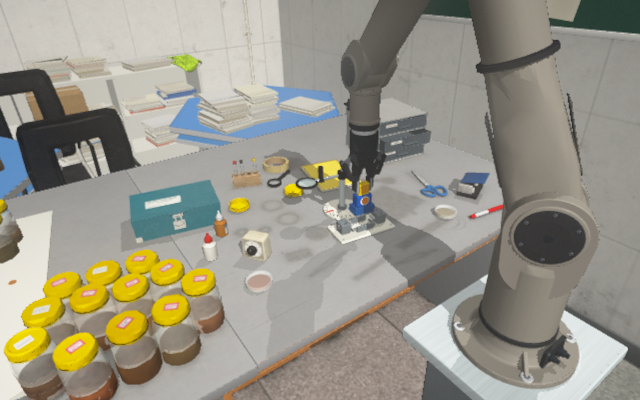

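```bash
cat > ov.py <<'E'
from h import *
c=calibration("scene"); K=np.array([[c['fx'],0,c['cx']],[0,c['fy'],c['cy']],[0,0,1]])
im=cv2.imread("pics/full7.png")
S=8;u0,v0=345,175
big=cv2.resize(im[v0:v0+70,u0:u0+90],None,fx=S,fy=S,interpolation=cv2.INTER_CUBIC)
def box(hx,hy,z0,z1,off=(0,0,0),col=(0,255,0),t=0):
    C=[]
    for z in (z0,z1):
        for x,y in((hx,hy),(hx,-hy),(-hx,-hy),(-hx,hy)):
            ct,st=np.cos(t),np.sin(t)
            C.append(W(x+off[0],y*ct-z*st+off[1],y*st+z*ct+off[2]))
    P,_=cv2.projectPoints(np.array(C),np.array(c['rvec']),np.array(c['tvec']),K,None)
    P=(P[:,0]+.5-[u0,v0])*S
    for a,b in [(0,1),(1,2),(2,3),(3,0),(4,5),(5,6),(6,7),(7,4),(0,4),(1,5),(2,6),(3,7)]:
        cv2.line(big,tuple(P[a].astype(int)),tuple(P[b].astype(int)),col,1)
box(18,30.5,0,24,(0,0,60)); box(14,24,24,57,(0,0,60)); box(9,17,57,90,(0,0,60))
box(18,15,8,40,(0,58,0),(0,0,255)); box(18,15,8,40,(0,-58,0),(0,0,255)); box(46,88,0,8,(0,0,0),(0,0,255))
cv2.imwrite("pics/ov.png",big)
E
python3 ov.py
```

```text
(no output)
```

View pics/ov.png

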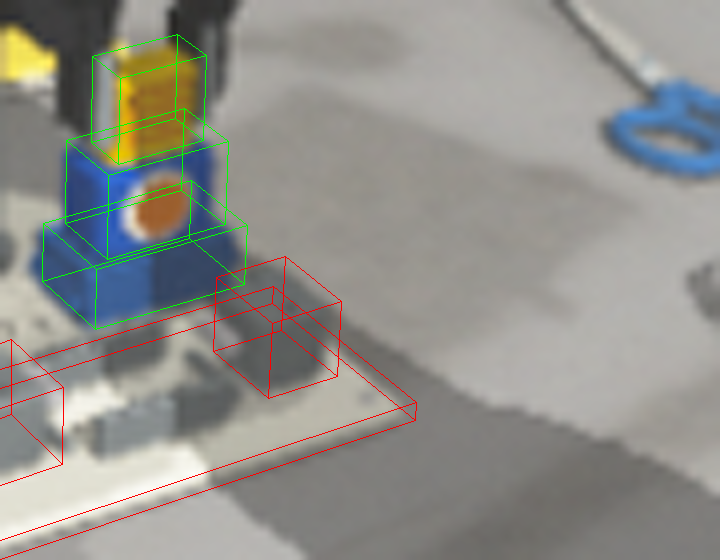

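```bash
python3 - <<'E'
import cv2,numpy as np
a=cv2.imread('pics/w4.png');b=cv2.imread('pics/w7.png')
def e(im,tag):
    h=cv2.cvtColor(im,cv2.COLOR_BGR2HSV)
    for n,lo,hi in (("blue",(105,120,40),(125,255,255)),("fin",(18,120,80),(32,255,255)),("win",(5,120,80),(15,255,255))):
        m=cv2.inRange(h,lo,hi); m[:150]=0;m[330:]=0;m[:,:240]=0;m[:,400:]=0
        ys,xs=np.nonzero(m); print(tag,n,xs.min(),xs.max(),ys.min(),ys.max(),xs.mean().round(1),ys.mean().round(1))
        if n=="blue":
            for r in range(198,240,8):
                x=np.nonzero(m[r])[0]; print(r,x.min() if len(x) else None,x.max() if len(x) else None)
            for cc in (285,355): print('col top',cc,np.nonzero(m[:,cc])[0].min())
e(a,'seated');e(b,'now')
w=np.hstack([x[150:320,230:410] for x in (a,b)]); cv2.imwrite('pics/cmp.png',cv2.resize(w,None,fx=2.2,fy=2.2,interpolation=cv2.INTER_CUBIC))
E
```

```text
seated blue 268 372 196 246 320.2 218.3
198 275 364
206 268 372
214 273 369
222 273 368
230 273 367
238 273 367
col top 285 197
col top 355 198
seated fin 282 357 239 301 319.6 272.9
seated win 291 348 210 264 319.9 237.4
now blue 269 374 194 246 322.1 216.9
198 277 365
206 269 374
214 270 374
222 271 373
230 272 372
238 272 371
col top 285 194
col top 355 195
now fin 282 356 238 300 319.4 272.2
now win 291 347 210 263 320.0 237.6
```

View pics/cmp.png

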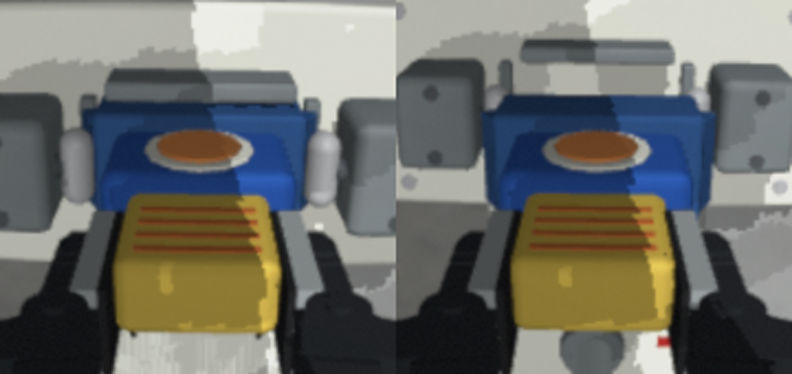

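```bash
python3 - <<'E'
from h import *
s=rep('end'); print(s['tcp_pos'],np.abs(s['joint_velocities']).max())
job.job_done()
E
```

```text
end 16.63 F [-0.  -0.2] -2.7 M [ 0.05 -0.04] op 0.0325
[ 0.48835116 -0.01320882  0.19386424] 0.0029775974734640455
the job is handed in; nothing more can be done
```

The job is done and handed in at 16.6 s. No verdict came back, so the results below are from my own checks.

- **Magnifier:** I gripped it by the knob and swung it from about 0.13 rad to π/2. Top-camera points afterwards put the lens at (115.7, 113.7) mm and the knob at about (115, 69) mm in the station's frame. That is within roughly 0.02 rad of the mark.
- **Carrier:** I took it by the yellow fin and tipped it to +0.24 rad to free the +y end. The wrist picture showed the –y lug still under its nose. I then tipped it back to –0.08 rad, which freed the –y end, and lifted it to about 60 mm, 2 cm above the posts.
- **Forces:** The forces I sampled between moves stayed below about 16 N while rocking the carrier. The lift took only about 2.7 N, close to the carrier's own weight.
- **Last checks:**
  - The wrist view shows the carrier sitting in the jaws as it did when seated, with shifts of a few pixels at most, so I judge it upright and not slipped.
  - The arm was still, and the other items looked unmoved in the scene picture.
- **Disagreement:** The model drawn over the scene picture was 1 to 2 pixels off for the station, within the calibration error. The carrier's fin and body were off by a similar amount. I relied on the wrist comparison for the carrier's tilt and on the arm's pose for its height.

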